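Run a fingertip along the slide tray's cover flaps to shut them

ROBOT

A 6-joint arm with a two-finger parallel gripper is mounted at the origin on the work surface. World frame = base frame: x ahead of the robot, y to its left, z up, the work surface at z = 0. Lengths are in mm, angles in rad, forces in N, time in s.
With the tool pointing down it reaches from about 350 to 975 mm from the base axis. Payload 4.9 kg.
Tool frame: the origin (TCP) lies on the centre line of the jaws, within the pads' length; the fingertips stand 25 mm ahead of it and the grasp point (between the pads) lies 6 mm ahead of it (env.tip_extent is the distance from the TCP to the fingertips, in mm); z points along the fingers, y is the line along which they close (so a half turn about z gives the same grasp; the last joint's range is limited). The gripper opens to 85 mm and grips with 20 to 120 N. Pads are 22 mm wide; open, the fingers measure 114 mm over their backs; the gripper's body (76 mm by 85 mm) begins 54 mm behind the grasp point. The pads swing forward as they close: fully open they stand 13 mm farther back than shut.
Start: joints at [1.107, 0.053, 1.613, -0, 1.476, -0.119], TCP at [211.244, 588.199, 256.304] pointing down, gripper open.
Joint ranges: [-3.01, 3.01], [-1.01, 2.22], [0.06, 2.58], [-1.02, 4.17], [0.09, 2.62], [-3.14, 3.14]. Speed limits (rad/s): [2.57, 2.57, 3.14, 3.14, 3.14, 3.14].

INTERFACE

Orientations are given as a rotation vector (axis times angle).
In Python, from station import get_obs, read_camera, env gives the robot as it stands.
- The arm moves only by the tool jog_arm, never from a script. Its argument "rows" is a list of rows, each a list of 7 numbers: the shift along the world's x, y, z in mm, then the turn, a rotation vector about the world's x, y, z in rad, then the opening, from -1 (shut) to 1 (fully open). In form: [[x, y, z, ax, ay, az, gripper], ...]. A call has 1 to 12 rows; each row is the pose to reach, as a shift and turn from the pose commanded when the call began; what a row does not reach only later rows make up. A row lasts 1/10 s, in which the tool goes at most 50 mm and 8.59 degrees, less where a joint would pass 70% of its speed; a pose out of reach is approached as far as the arm can. A call with a gripper value outside its range is refused whole. The fingers move at their own pace and stop on an object; "newtons" is the grip in N (left out, the last holds). Time passes only in rows, so rows that repeat a pose let the fingers close. It gives the time, the measured TCP pose, the force, the opening and the grip force at its end, in the units of the state.
- get_obs(): the state, without advancing time (a new reading comes with each control period).
- read_camera(name): name is "scene" or "top" or "wrist"; returns a dict with "color" (480x640x3 uint8, red, green, blue), "range_z" (480x640 float32, mm along the optical axis (not along the pixel's ray), 0 where there is no reading), "K" (3x3 intrinsics, pixels), "world_from_camera" (4x4, takes a point from camera to world coordinates). Camera axes: x right, y up, looking along -z (the intrinsics and any distortion apply to the point x, -y, -z); pixel columns grow to the right and rows downward; lengths in mm; the calibration is good to about 2 mm. A picture is of the moment at which its call begins.
- env.sign_off(): hands the job in; it is judged then, once.
The state is a dict: "time_s": time; "qpos": joint angles; "dq": joint speeds; "joint_efforts": joint torques, N m; "eef_pos": TCP position; "eef_rot": TCP orientation; "contact_force": force on the tool from outside, world axes, zero at the start; "moment": the same for the moment, N m; "grip_width": opening from 0.0 (shut) to 1.0 (fully open); "gripper_force": force on a finger pad.
Only numpy, scipy, OpenCV 4.12 (cv2) and the standard library are available. Lean on these libraries where they do the work, as an engineer would, in place of code of your own. Each camera call takes 0.05 s, during which the arm holds its last target. There are 200 camera calls.

TASK

Close the slide tray for storage: run your fingertips lightly along its row of five raised blue cover flaps, starting at the end with the red strip, so that they fold shut one after another in that order and all lie flat. The glass underneath is fragile, so do not press hard; do not bend any flap back beyond upright, leave the tray where it is on the bench without lifting it or pushing it away, and do not disturb the bottle, the objective or the slide box around it.

Things in the scene. Friction and masses are not known exactly. Their poses are not given: they have to be found in the camera images.
- tray: white slide tray, loose, about 0.7 kg, 110 (x) x 216 (y) mm, solid, upper face 14 mm above the bench; origin at the centre of its underside. Its y axis runs along the row of five blue flaps, from the end with the red strip (at y = -99 mm) to the other end; z up. More than 20 N on tray or flaps cracks the slides; a few newtons sideways shift the tray on the bench
- row_start (a point): point on the tray: middle of the first flap's hinge edge, next to the red strip, 18 mm above the bench (upper face of the shut flaps); axes as the tray's. Each flap, a plate 70 (x) x 30 (y) x 3 mm, is hinged along its edge nearest the red strip; its other edge stands up, so a fingertip moving away from the red strip just above 18 mm height folds it down
- row_end (a point): point on the tray: middle of the free edge of the last flap when shut, 18 mm above the bench, 166 mm along the tray's +y from row_start; axes as the tray's. The flaps repeat every 34 mm; a fingertip coming from this end would catch under the raised edges and bend them back
- flap1 (a joint): opening angle of blue cover flap 1 of 5 counted from the red strip: 0 = shut and flat, pi/2 = upright, up to 1.9; a light friction hinge (about 0.3 N at the free edge), it stays where it is left; starts between 0.45 and 1.0
- flap2 (a joint): opening angle of blue cover flap 2 of 5 counted from the red strip: 0 = shut and flat, pi/2 = upright, up to 1.9; a light friction hinge (about 0.3 N at the free edge), it stays where it is left; starts between 0.45 and 1.0
- flap3 (a joint): opening angle of blue cover flap 3 of 5 counted from the red strip: 0 = shut and flat, pi/2 = upright, up to 1.9; a light friction hinge (about 0.3 N at the free edge), it stays where it is left; starts between 0.45 and 1.0
- flap4 (a joint): opening angle of blue cover flap 4 of 5 counted from the red strip: 0 = shut and flat, pi/2 = upright, up to 1.9; a light friction hinge (about 0.3 N at the free edge), it stays where it is left; starts between 0.45 and 1.0
- flap5 (a joint): opening angle of blue cover flap 5 of 5 counted from the red strip: 0 = shut and flat, pi/2 = upright, up to 1.9; a light friction hinge (about 0.3 N at the free edge), it stays where it is left; starts between 0.45 and 1.0
- oil: amber oil bottle with black cap, 30 mm across, 65 mm tall, loose, beyond the tray's far long side; origin at the centre of its underside. To be left alone
- objective: steel microscope objective standing upright, 28 mm across, 42 mm tall, yellow band, loose, beyond the tray's far long side; origin at the centre of its underside. To be left alone
- slidebox: closed yellow slide box, 55 x 90 x 22 mm, loose, on the robot's side of the tray; origin at the centre of its underside. To be left alone
Not all that is in view belongs to the job. Of the things that look like the tray, the largest one is meant.

How it is judged:
By the outcome, as a careful person would: the job done as asked, in the order asked, and still so for the second after the job is handed in, with the robot touching nothing.
It also fails if it takes over 40 s, if anything falls off the work surface, if the arm or the gripper's body presses on something with over 40 N, if the wrist force passes 120 N, or if a joint passes its speed limit or range.

## Working session

There is one attempt and no reset: what is moved stays moved. The work goes in short steps, Python scripts to look and compute and a tool call to move; the robot and the scene stay as the last step left them, time stands still between calls to the robot, and variables do not carry over. Pictures are saved under pics/ and viewed, at most 10 in all, crops included, and the job is handed in when it is done.

Besides the shell and the picture viewer there is one more tool, called after "Emit:" as name([rows], argument=value, ...), one row to a line, values as JSON. jog_arm: Moves the arm, as the interface text tells. Its arguments: {"type":"object","properties":{"rows":{"type":"array"},"newtons":{"type":"number"}},"required":["rows"]}

```bash
mkdir -p pics; cat > h.py <<'E'
import numpy as np, cv2, pickle
from station import get_obs, read_camera, env
def snap(n,f):
    d=read_camera(n); pickle.dump(d,open(f+'.pkl','wb')); cv2.imwrite(f'pics/{f}.png',d['color'][:,:,::-1]); return d
def world(d,u,v,z=None):
    K=d['K'];T=d['world_from_camera']
    r=np.array([(u-K[0,2])/K[0,0],-(v-K[1,2])/K[1,1],-1.])
    if z is None: s=float(d['range_z'][int(v),int(u)])
    else: s=(z-T[2,3])/(T[:3,:3]@r)[2]
    return T[:3,:3]@(r*s)+T[:3,3]
E
python3 - <<'E'
from h import *
snap('top','top1'); d=snap('scene','scene1')
o=get_obs(); print(o['time_s'],o['eef_pos'],o['eef_rot'],o['contact_force'],o['grip_width'])
E
```

```text
0.1 [211.00671878 587.75473763 255.19324537] [-5.38803931e-01 -3.09453071e+00  2.79297992e-03] [-0.07441209 -0.13309102  1.27247017] 1.005802110003402
```

View pics/top1.png

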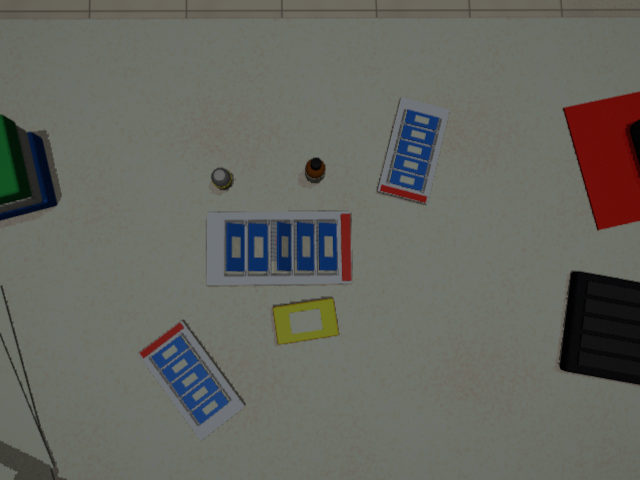

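View pics/scene1.png

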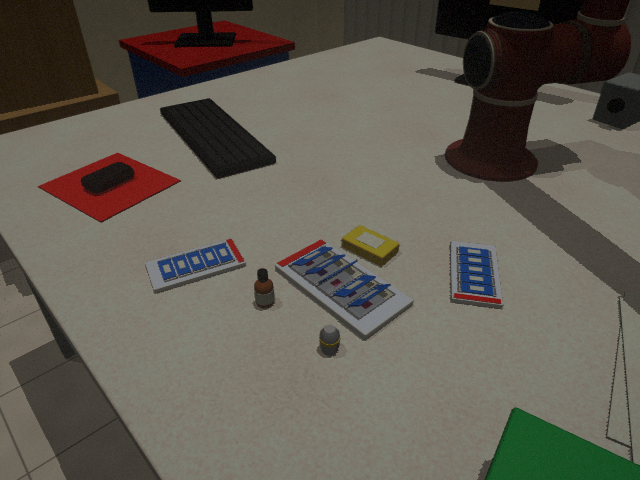

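Three things look like the tray in the top view: A at (280,248), B at (413,150) and C at (190,380). A is the largest, and in the scene view it is the only one with raised flaps, with the bottle, objective and box around it. Its red strip is at (346,247). I'll confirm this in a crop and measure it.

```bash
python3 - <<'E'
from h import *
d=pickle.load(open('top1.pkl','rb'))
c=d['color'][150:350,190:370,::-1]; cv2.imwrite('pics/crop.png',cv2.resize(c,None,fx=3,fy=3,interpolation=cv2.INTER_CUBIC))
for n,u,v,z in [('TL',207,212,14),('TR',351,211,14),('BR',352.5,280,14),('BL',207.5,285,14),('redmid',346.5,247,14),('oil',315,168,50),('obj',222,178,30),('boxTL',273,306,22),('boxTR',336,298,22),('boxBL',277,343,22)]: print(n,world(d,u,v,z).round(1))
# red strip and yellow box masks
h=cv2.cvtColor(d['color'],cv2.COLOR_RGB2HSV)
def rect(m,name,z):
    n,l,s,ce=cv2.connectedComponentsWithStats(m.astype(np.uint8))
    for i in range(1,n):
        x,y,w,hh,a=s[i]
        if a>150 and 150<ce[i][0]<450:
            r=cv2.minAreaRect(np.argwhere(l==i)[:,::-1].astype(np.float32)); print(name,r,[world(d,*p,z).round(0)[:2].tolist() for p in cv2.boxPoints(r)])
H,S,V=[h[:,:,i].astype(int) for i in range(3)]
rect(((H<8)|(H>172))&(S>150)&(V>60),'red',14)
rect((H>22)&(H<35)&(S>150)&(V>60),'yel',22)
W=(d['range_z']>0)
P=np.array([[world(d,u,v) for u in range(200,360)] for v in range(205,292)])
m=((P[:,:,2]>8)).astype(np.uint8); big=np.zeros(d['range_z'].shape,np.uint8); big[205:292,200:360]=m
rect(big,'tray',14)
print(P[42,::4,2].round(0))
E
```

```text
TL [634.6 189.7  14. ]
TR [632.9 -24.7  14. ]
BR [529.7 -23.9  14. ]
BL [526.7 188.8  14. ]
redmid [578.8 -16.4  14. ]
oil [689.5  29.5  50. ]
obj [681.8 164.9  30. ]
boxTL [494.4  93.3  22. ]
boxTR [504.    1.9  22. ]
boxBL [441.7  88.2  22. ]
red ((403.0671081542969, 193.25595092773438), (46.402381896972656, 5.953968524932861), 15.376252174377441) [[664.0, -69.0], [673.0, -72.0], [653.0, -139.0], [644.0, -136.0]]
red ((345.4791259765625, 246.97999572753906), (66.0882797241211, 8.386008262634277), 88.83085632324219) [[629.0, -9.0], [629.0, -22.0], [530.0, -21.0], [530.0, -8.0]]
red ((161.24002075195312, 339.82000732421875), (6.0, 49.80000305175781), 53.13010025024414) [[432.0, 286.0], [473.0, 229.0], [466.0, 224.0], [425.0, 280.0]]
yel ((305.101318359375, 320.64190673828125), (37.89890670776367, 61.55323028564453), 81.02737426757812) [[493.0, 95.0], [505.0, 7.0], [452.0, -0.0], [440.0, 87.0]]
tray ((279.0, 247.0), (74.0, 146.0), 90.0) [[638.0, 191.0], [634.0, -26.0], [524.0, -23.0], [528.0, 191.0]]
[-0.  0. 13. 12. 16. 14. 13. 34. 29. 27. 24. 18. 13. 30. 25. 24. 21. 12.
 14. 16. 37. 31. 24. 13. 15. 34. 30. 23. 18. 14. 32. 29. 26. 21. 18. 15.
 14. 15.  1.  0.]
```

View pics/crop.png

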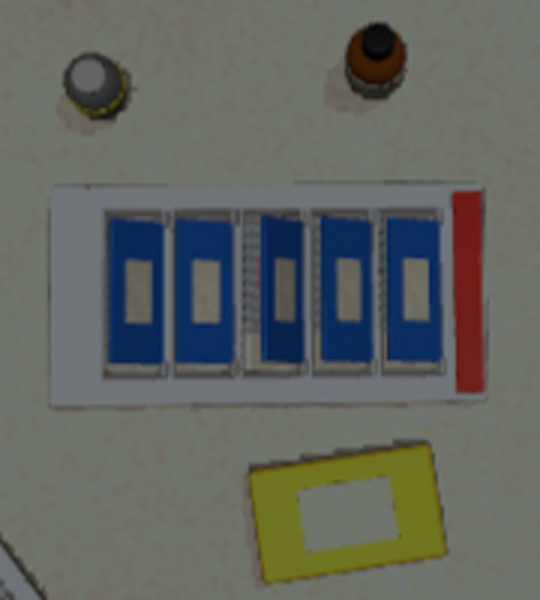

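The crop confirms A: its red strip is at the right end (y≈-15), and the five flaps run toward world +y. The row starts near y≈-3 and ends near y≈163, with its centre line at x≈581. I'll close the gripper, move past the red end, and touch the bench there to calibrate tip height.

Emit:
jog_arm([
  [24,-42,0,0,0,0.03,-1],
  [48,-84,0,0,0,0.06,-1],
  [72,-126,0,0,0,0.09,-1],
  [96,-168,0,0,0,0.12,-1],
  [120,-210,0,0,0,0.15,-1],
  [144,-252,0,0,0,0.18,-1],
  [168,-294,0,0,0,0.21,-1],
  [192,-336,0,0,0,0.24,-1],
  [216,-378,0,0,0,0.27,-1],
  [240,-420,0,0,0,0.3,-1],
  [264,-462,0,0,0,0.33,-1],
  [288,-504,0,0,0,0.345,-1],
], newtons=20)

```text
time_s: 1.3
eef_pos: [499.6, 82.3, 256.0]
eef_rot: [0.001, -3.141, -0.0]
contact_force: [0.4, -0.3, -0.1]
grip_width: -0.001
gripper_force: 0.0
```

Emit:
jog_arm([
  [24,-42,0,0,0,0,-1],
  [48,-84,0,0,0,0,-1],
  [72,-126,0,0,0,0,-1],
  [81,-154,-30,0,0,0,-1],
  [81,-154,-75,0,0,0,-1],
  [81,-154,-120,0,0,0,-1],
  [81,-154,-165,0,0,0,-1],
  [81,-154,-195,0,0,0,-1],
  [81,-154,-210,0,0,0,-1],
  [81,-154,-216,0,0,0,-1],
  [81,-154,-216,0,0,0,-1],
  [81,-154,-216,0,0,0,-1],
])

```text
time_s: 2.5
eef_pos: [581.8, -70.1, 42.4]
eef_rot: [-0.0, 3.138, -0.001]
contact_force: [-0.7, -0.6, 1.4]
grip_width: 0.002
gripper_force: 0.0
```

```bash
python3 - <<'E'
from h import *
o=get_obs(); print({k:np.round(o[k],3) for k in o}, env.tip_extent)
E
```

```text
{'time_s': np.float64(2.5), 'qpos': array([-0.247,  0.186,  1.852,  0.   ,  1.1  , -1.818]), 'dq': array([ 0.001, -0.012, -0.007, -0.   , -0.002, -0.001]), 'joint_efforts': array([-2.0000e-03, -3.8157e+01, -3.0171e+01, -1.0000e-03,  2.4000e-02,
        0.0000e+00]), 'eef_pos': array([581.835, -70.124,  42.43 ]), 'eef_rot': array([-0.000e+00,  3.138e+00, -1.000e-03]), 'contact_force': array([-0.692, -0.639,  1.417]), 'moment': array([ 0.054, -0.045, -0.002]), 'gripper_force': np.float64(0.0), 'grip_width': np.float64(0.002)} 25.0
```

Emit:
jog_arm([
  [0,0,-6,0,0,0,-1],
  [0,0,-11,0,0,0,-1],
  [0,0,-13,0,0,0,-1],
  [0,0,-13,0,0,0,-1],
  [0,0,-13,0,0,0,-1],
])

```text
time_s: 3.0
eef_pos: [580.2, -69.8, 27.2]
eef_rot: [0.0, -3.141, -0.0]
contact_force: [-0.1, 0.4, -0.2]
grip_width: -0.001
gripper_force: 0.0
```

Emit:
jog_arm([
  [0,0,-1,0,0,0,-1],
  [0,0,-1,0,0,0,-1],
])

```text
time_s: 3.2
eef_pos: [580.3, -69.8, 26.3]
eef_rot: [-0.0, 3.142, -0.0]
contact_force: [-0.4, 0.5, -0.1]
grip_width: -0.002
gripper_force: 0.0
```

Emit:
jog_arm([
  [0,0,-1,0,0,0,-1],
  [0,0,-1,0,0,0,-1],
])

```text
time_s: 3.4
eef_pos: [580.2, -69.8, 25.2]
eef_rot: [0.0, -3.141, -0.0]
contact_force: [-0.4, -0.5, -0.5]
grip_width: -0.003
gripper_force: 0.0
```

Emit:
jog_arm([
  [0,0,-1,0,0,0,-1],
  [0,0,-1,0,0,0,-1],
])

```text
time_s: 3.6
eef_pos: [580.3, -69.8, 25.0]
eef_rot: [0.0, -3.141, -0.0]
contact_force: [-2.7, 1.7, 4.9]
grip_width: 0.001
gripper_force: 2.6
```

Contact is at a TCP height of 25.0, so the tip extent holds and shut flaps correspond to TCP z ≈43. I'll press each flap down from above near its free edge, in order from the red end.

Emit:
jog_arm([
  [0,0,30,0,0,0,-1],
  [0,10,53,0,0,0,-1],
  [0,45,53,0,0,0,-1],
  [0,80,53,0,0,0,-1],
  [0,80,53,0,0,0,-1],
  [0,80,44,0,0,0,-1],
  [0,80,36,0,0,0,-1],
  [0,80,29,0,0,0,-1],
  [0,80,24,0,0,0,-1],
  [0,80,21,0,0,0,-1],
  [0,80,20,0,0,0,-1],
  [0,80,20,0,0,0,-1],
])

```text
time_s: 4.8
eef_pos: [580.3, 10.0, 44.2]
eef_rot: [-0.0, -3.141, 0.0]
contact_force: [0.5, -0.5, -0.9]
grip_width: -0.002
gripper_force: 0.0
```

Emit:
jog_arm([
  [0,0,-1,0,0,0,-1],
  [0,0,-1,0,0,0,-1],
  [0,0,-1,0,0,0,-1],
])

```text
time_s: 5.1
eef_pos: [580.4, 10.2, 43.5]
eef_rot: [-0.0, 3.141, -0.0]
contact_force: [0.8, 0.2, -0.4]
grip_width: -0.0
gripper_force: 0.1
```

```bash
python3 - <<'E'
from h import *
d=snap('scene','scene2'); cv2.imwrite('pics/s2c.png',cv2.resize(d['color'][200:360,230:450,::-1],None,fx=3,fy=3,interpolation=cv2.INTER_CUBIC))
E
```

```text
(no output)
```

View pics/s2c.png

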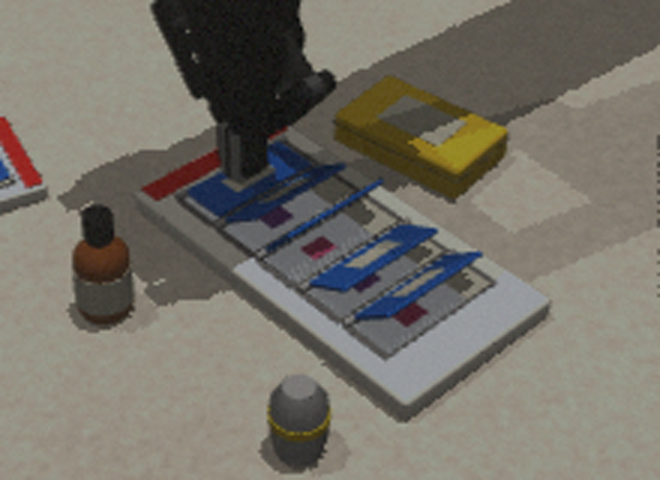

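The crop shows flap 1 folded flat under the finger at (250,178). Flaps 2–5 are still raised and clear of it, and the tray hasn't moved. I'll settle slightly lower until there is light contact.

Emit:
jog_arm([
  [0,0,-0.5,0,0,0,-1],
  [0,0,-0.5,0,0,0,-1],
  [0,0,-0.5,0,0,0,-1],
])

```text
time_s: 5.45
eef_pos: [580.4, 10.2, 43.1]
eef_rot: [-0.0, 3.141, 0.0]
contact_force: [0.7, 0.3, 1.8]
grip_width: -0.001
gripper_force: 0.9
```

Light contact at about 1.8 N. The remaining flaps use the same 34 mm pitch.

Emit:
jog_arm([
  [0,0,15,0,0,0,-1],
  [0,0,34,0,0,0,-1],
  [0,17,35,0,0,0,-1],
  [0,34,35,0,0,0,-1],
  [0,34,35,0,0,0,-1],
  [0,34,25,0,0,0,-1],
  [0,34,16,0,0,0,-1],
  [0,34,9,0,0,0,-1],
  [0,34,4,0,0,0,-1],
  [0,34,1,0,0,0,-1],
  [0,34,0,0,0,0,-1],
  [0,34,0,0,0,0,-1],
])

```text
time_s: 6.65
eef_pos: [580.2, 44.0, 43.0]
eef_rot: [-0.0, -3.141, 0.0]
contact_force: [-2.4, -0.9, 4.1]
grip_width: -0.0
gripper_force: 1.5
```

Emit:
jog_arm([
  [0,0,15,0,0,0,-1],
  [0,0,34,0,0,0,-1],
  [0,17,35,0,0,0,-1],
  [0,34,35,0,0,0,-1],
  [0,34,35,0,0,0,-1],
  [0,34,25,0,0,0,-1],
  [0,34,16,0,0,0,-1],
  [0,34,9,0,0,0,-1],
  [0,34,4,0,0,0,-1],
  [0,34,1,0,0,0,-1],
  [0,34,0,0,0,0,-1],
  [0,34,0,0,0,0,-1],
])

```text
time_s: 7.85
eef_pos: [579.8, 77.9, 43.0]
eef_rot: [-0.0, -3.14, 0.0]
contact_force: [-4.1, 0.3, 5.1]
grip_width: 0.0
gripper_force: 2.5
```

Emit:
jog_arm([
  [0,0,15,0,0,0,-1],
  [0,0,34,0,0,0,-1],
  [0,17,35,0,0,0,-1],
  [0,34,35,0,0,0,-1],
  [0,34,35,0,0,0,-1],
  [0,34,25,0,0,0,-1],
  [0,34,16,0,0,0,-1],
  [0,34,9,0,0,0,-1],
  [0,34,4,0,0,0,-1],
  [0,34,1,0,0,0,-1],
  [0,34,0,0,0,0,-1],
  [0,34,0,0,0,0,-1],
])

```text
time_s: 9.05
eef_pos: [580.2, 112.0, 43.0]
eef_rot: [-0.0, -3.141, 0.0]
contact_force: [-1.8, 0.1, 2.5]
grip_width: 0.0
gripper_force: 1.4
```

Emit:
jog_arm([
  [0,0,15,0,0,0,-1],
  [0,0,34,0,0,0,-1],
  [0,17,35,0,0,0,-1],
  [0,34,35,0,0,0,-1],
  [0,34,35,0,0,0,-1],
  [0,34,25,0,0,0,-1],
  [0,34,16,0,0,0,-1],
  [0,34,9,0,0,0,-1],
  [0,34,4,0,0,0,-1],
  [0,34,1,0,0,0,-1],
  [0,34,0,0,0,0,-1],
  [0,34,0,0,0,0,-1],
])

```text
time_s: 10.25
eef_pos: [580.2, 146.0, 43.0]
eef_rot: [-0.0, -3.141, 0.0]
contact_force: [-1.9, -1.3, 2.1]
grip_width: 0.004
gripper_force: 1.5
```

Emit:
jog_arm([
  [0,0,0,0,0,0,-1],
  [0,0,0,0,0,0,-1],
  [0,0,5,0,0,0,-1],
  [0,0,25,0,0,0,-1],
  [0,0,60,0,0,0,-1],
  [-40,15,90,0,0,0,-1],
  [-80,30,120,0,0,0,-1],
  [-110,60,140,0,0,0,-1],
  [-130,100,150,0,0,0,-1],
  [-150,140,150,0,0,0,-1],
  [-160,180,150,0,0,0,-1],
  [-160,180,150,0,0,0,-1],
])

```text
time_s: 11.45
eef_pos: [418.8, 329.9, 193.5]
eef_rot: [-0.009, 3.14, 0.004]
contact_force: [0.3, 0.1, 0.7]
grip_width: -0.0
gripper_force: 0.0
```

```bash
python3 - <<'E'
from h import *
d=snap('scene','scene3'); a=cv2.resize(d['color'][200:360,230:450,::-1],None,fx=2.5,fy=2.5,interpolation=cv2.INTER_CUBIC)
cv2.imwrite('pics/s3c.png',a)
t=snap('top','top3'); t0=pickle.load(open('top1.pkl','rb'))
P=np.array([[world(t,u,v)[2] for u in range(205,355,3)] for v in (230,240,247,260,268)]); print(P.round(0).astype(int))
def red(d):
    h=cv2.cvtColor(d['color'],cv2.COLOR_RGB2HSV).astype(int); m=((h[...,0]<8)|(h[...,0]>172))&(h[...,1]>150)&(h[...,2]>50); m[:,:330]=0;m[:,365:]=0;m[:205]=0;m[290:]=0
    p=np.argwhere(m); return p.mean(0),len(p)
print(red(t0),red(t))
E
```

```text
[[-1 14 13 15 13 15 14 16 19 18 17 16 21 19 14 17 17 18 19 16 19 13 20 18
  18 16 19 17 16 14 19 20 19 19 17 17 17 15 20 19 19 18 20 18 13 14 15 16
  16  1]
 [ 0 14 14 13 13 13 14 19 17 18 19 19 18 16 13 19 18 18 18 18 20 15 18 18
  17 16 18 18 18 16 19 20 18 18 17 19 20 15 18 20 18 18 17 19 14 13 14 15
  14  0]
 [ 1 14 14 15 13 12 11 18 19 19 19 17 20 18 18 19 18 18 18 17 18 13 19 19
  19 20 17 17 18 14 18 19 16 17 17 18 17 11 20 18 19 19 19 17 15 13 15 16
  15 -1]
 [ 2 13 14 13 14 13 12 17 18 17 18 20 20 16 16 18 17 17 17 17 19 13 19 16
  17 17 18 20 16 16 17 17 16 19 17 19 17 12 17 18 19 18 18 18 17 13 16 15
  13  0]
 [-2 15 13 15 13 14 14 18 17 18 19 17 18 17 18 18 18 19 17 17 18 13 17 19
  18 20 19 19 16 13 16 20 19 17 19 19 17 14 18 19 17 18 18 19 14 15 15 15
  16 11]]
(array([246.53982301, 345.48672566]), 565) (array([246.53982301, 345.48672566]), 565)
```

View pics/s3c.png

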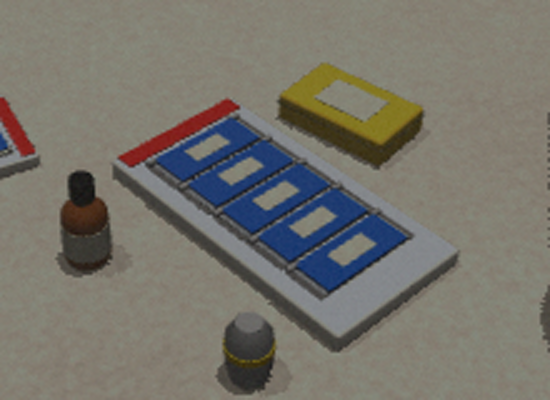

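All five flaps lie flat, from (208,148) to (352,250) in the crop, with depth readings of about 18 mm. The tray hasn't moved, the bottle, objective and box look untouched, and the arm is clear, so I'm handing in.

```bash
python3 -c "
from h import *
print(env.sign_off())"
```

```text
the job is handed in; nothing more can be done
None
```

I closed all five flaps in order from the red-strip end, pressing each down lightly in turn rather than in one continuous sweep (highest contact reading about 7 N); they lie flat, the tray did not move, its neighbours look untouched, and the job is handed in.

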